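# Slide the ring under the inspection microscope

### The job

Bring the ring under the microscope: with a fingertip press the black release button on the slide stage's carriage and keep it down while you push the carriage along its rail until it is fully home against the end stop, then take your finger off so that the button springs up and the carriage locks there. Nothing needs gripping; keep your fingers off the ring and its clamp, do not bump the microscope, and leave the things around the stage where they are.

Things in the scene. Friction and masses are not known exactly. Their poses are not given: they have to be found in the camera images.
- stage: the fixed slide stage: a dark steel base plate 130 x 550 x 14 mm, bolted to the bench, with a steel T-slot rail (60 mm wide, top 38 mm above the bench) along its middle. Origin at the centre of the underside, on the bench (z = 0). Its y axis is level and runs along the rail from the rear stop towards the end stop and the microscope (the direction in which the carriage must go); its z axis points up, x across the rail. It does not move when pushed
- stop_face (a point): centre of the face of the end stop, a steel block 60 mm wide, 20 mm long, standing on the rail to 72 mm above the bench; it lies at (0, 140, 60) mm in the stage's frame and faces the carriage
- carriage_front (a point): centre of the leading end face of the carriage, 60 mm above the bench; it meets the stop_face point when the carriage is fully home. The carriage is an aluminium block 92 mm wide and 220 mm long on the rail, in two steps: the rear 56 mm is a low deck 56 mm above the bench that carries the release button; the front 164 mm is a raised deck 72 mm above the bench that carries the ring clamp
- push_face (a point): centre of the upright step between low and raised deck: a face across the carriage, 92 mm wide and 16 mm high (56 to 72 mm above the bench; this point is at 64 mm), 164 mm behind carriage_front. It lies 4 mm ahead (+y) of the button's front edge, so that a fingertip that presses the button can push against it towards the end stop
- release_top (a point): centre of the top of the release button: a black ribbed thumb pad, 30 mm across the rail by 40 mm along it, on the low deck, 24 mm behind push_face. Its top is 65 mm above the bench when up (9 mm proud of the deck) and 59 mm when fully down; it moves with the button and the carriage, and its axes are parallel to the stage's
- release (a joint): how far the release button is pressed down, m: 0 up, 0.006 fully down (solid stop). Its spring needs about 3 N to start and 5.5 N to be fully down, and brings it up again. While it is up, sprung pawls under the carriage stand between the pins of the rail and lock the carriage wherever it stands, with up to 4 mm of play; pressed 4 mm or more, the carriage is free. Let go on the way, it locks again. Against the end stop it locks too, with 1 mm of play
- carriage (a joint): travel of the carriage along the rail, m, growing towards the end stop: 0 at the rear, 0.160 fully home against the end stop. It starts between 0 and 0.06; with the button down it slides freely, with less than 1 N of drag, weighs 0.6 to 1.2 kg and stays where it is left
- ring_clamp: the ring clamp with the ring on its brass mandrel, fixed on the raised deck of the carriage, 158 mm ahead (+y) of the button's centre: footprint 50 x 44 mm, its small clamp screw sticking out to 34 mm on +x, top of the mandrel 108 mm above the bench. Origin at the centre of its underside, 72 mm above the bench. Not to be touched
- microscope: the video microscope, fixed to the stage: a column 25 mm thick and 414 mm high on the rail's line at y = 225 mm in the stage's frame, and an upright black tube (48 mm across; white ring light 64 mm across at its lower end, 195 mm above the bench; white camera on top, 396 mm) held over the rail at y = 110 mm. Frame the same as the stage's. Not to be touched; when the carriage is home the button's centre is 158 mm from the tube's axis
- gem_case: loose white gem case with clear lid, 64 x 48 x 24 mm, standing beside the rear half of the stage on the robot's side; a bystander. Origin at the centre of its underside
- eye_loupe: loose black cup-shaped eye loupe, 42 mm across its mouth, 34 mm high, beside the rear half of the stage on the far side; a bystander. Origin at the centre of its underside
- jar: loose amber glass jar with brass cap, 56 mm across, 72 mm high, beside the stage on the far side; a bystander. Origin at the centre of its underside
- tweezers: loose steel tweezers lying flat, about 120 mm long, 16 mm wide, 8 mm high, beside the stage on the robot's side; a bystander. Origin at the centre of its underside
- tin: loose closed grey box, 123 x 78 x 62 mm, on the right of the bench; a bystander. Origin at the centre of its underside
- sanding_block: loose grey sanding block, 70 x 45 x 22 mm, on the right of the bench; a bystander. Origin at the centre of its underside
- chasing_hammer: loose small hammer lying flat, 230 mm long, on the left of the bench; a bystander. Origin at the centre of its underside
- plier_can: loose copper can with tool handles sticking out, 76 mm across, 155 mm high, on the left of the bench; a bystander. Origin at the centre of its underside

How it is judged (in metres and radians):
On the way, in this order (a step that is already met when the one before it is completed fails the run):
1. the release button is pressed down (3.5 mm or more) with the carriage still within 15 mm of where it stood (value of joint release above 0.0035 m and distance of push_face from where it was at the start of the episode below 0.015 m), for 0.1 s.
2. the carriage is fully home against the end stop (within 2 mm) with the button still down (3 mm or more) (value of joint carriage above 0.158 m and value of joint release above 0.003 m), for 0.1 s.
At the end, for the whole second after the job is handed in: the carriage is home within 2 mm of the end stop and at rest, and the release button has sprung up (within 1 mm of its rest height), so that the carriage is locked (value of joint carriage above 0.158 m and value of joint release between -0.001 and 0.001 m and velocity of joint carriage between -0.005 and 0.005 m/s); the robot touches nothing.
It fails at once if the button is let go on the way: it is up (within 1 mm) with the carriage more than 15 mm from where it started and still more than 10 mm short of the end stop (value of joint release below 0.001 m and distance of push_face from where it was at the start of the episode above 0.015 m and value of joint carriage below 0.15 m).
It fails at once if the ring or its clamp is touched with more than 2 N (contact force between any of the fingers, the arm and ring_clamp above 2 N).
It fails at once if the microscope is bumped with more than 5 N (contact force between any of the fingers, the arm and microscope above 5 N).
It fails at once if one of the things around the stage is lifted, carried or moved by more than 15 mm (distance of any of gem_case, eye_loupe, jar, tweezers, tin, sanding_block, chasing_hammer, plier_can from where it was at the start of the episode above 0.015 m).
It also fails if it takes over 38 s, if anything falls off the work surface, if the arm or the gripper's body presses on something with over 40 N, if the wrist force passes 120 N, or if a joint passes its speed limit or range.

### The arm

A 6-joint arm with a two-finger parallel gripper is mounted at the origin on the work surface. World frame = base frame: x ahead of the robot, y to its left, z up, the work surface at z = 0. Lengths are in mm, angles in rad, forces in N, time in s.
With the tool pointing down it reaches from about 350 to 975 mm from the base axis. Payload 7.1 kg.
Tool frame: the origin (TCP) lies at the very end of the fingers, on their centre line; the grasp point (between the pads) lies grip_depth behind it (grip_depth is the distance from the TCP to the grasp point, in mm); z points along the fingers, y is the line along which they close (so a half turn about z gives the same grasp; the last joint's range is limited). The gripper opens to 88 mm and grips with 3 to 60 N. Pads are 20 mm wide; open, the fingers measure 115 mm over their backs; the gripper's body (75 mm by 178 mm) begins 61 mm behind the grasp point.
Start: joints at [1.266, 0.423, 1.63, -0, 1.089, -0.019], TCP at [176.171, 599.64, 222.675] pointing down, gripper open.
Joint ranges: [-3, 3], [-0.9, 2.11], [0.09, 2.58], [-1.31, 4.45], [0.11, 2.69], [-2.54, 2.54]. Speed limits (rad/s): [2.39, 2.39, 3.01, 3.14, 3.14, 3.14].

### API

Orientations are given as a unit quaternion [w, x, y, z].
In Python, from cell import get_state, capture, close_job, grip_depth gives the robot as it stands.
- The arm moves only by the tool arm_command, never from a script. Its arguments are lists of equal length, an entry for each row: "dp": the shift along the tool's x, y, z in cm, a list of three; "rot": the turn, a rotation vector about the tool's x, y, z in rad, a list of three; "gripper": the opening, from -1 (shut) to 1 (fully open). A call has exactly 5 rows; each row is the pose to reach, as a shift and turn from the pose commanded when the call began, along the tool's axes at that moment; what a row does not reach only later rows make up. A row lasts 1/12 s, in which the tool goes at most 41.7 mm and 7.16 degrees, less where a joint would pass 70% of its speed; a pose out of reach is approached as far as the arm can. A call with a gripper value outside its range is refused whole. The fingers move at their own pace and stop on an object; "grip_force" is the grip in N (left out, the last holds). Time passes only in rows, so rows that repeat a pose let the fingers close, or fill a call up. It gives the time, the measured TCP pose, the force, the opening and the grip force at its end, in the units of the state.
- get_state(): the state, without advancing time (a new reading comes with each control period).
- capture(name): name is "scene" or "top" or "wrist"; returns a dict with "image" (384x512x3 uint8, red, green, blue), "depth" (384x512 float32, mm along the optical axis (not along the pixel's ray), 0 where there is no reading), "vertical_fov" (degrees; the focal length in pixels is half the picture's height over the tangent of half this angle, whatever the lens; pixels are square), "cx", "cy" (the principal point, pixels), "k1" (the pictures are not rectified: a ray, as slopes to the right and down, at radius r is drawn at 1 + k1 r^2 times it, then the intrinsics apply), "eye" and "orientation" of the camera in the world. Camera axes: x right, y down, z forward; pixel columns grow to the right and rows downward; lengths in mm; the calibration is good to about 2 mm. A picture is of the moment at which its call begins.
- close_job(): hands the job in; it is judged then, once.
The state is a dict: "time": time; "joints": joint angles; "qvel": joint speeds; "effort": joint torques, N m; "tool_pos": TCP position; "eef_rot": TCP orientation; "contact_force": force on the tool from outside, world axes, zero at the start; "ft_torque": the same for the moment, N m; "width": opening from 0.0 (shut) to 1.0 (fully open); "grasp_force": force on a finger pad.
Only numpy, scipy, OpenCV 4.12 (cv2) and the standard library are available. Lean on these libraries where they do the work, as an engineer would, in place of code of your own. Each camera call takes 0.05 s, during which the arm holds its last target. There are 200 camera calls.

## Working session

There is one attempt and no reset: what is moved stays moved. The work goes in short steps, Python scripts to look and compute and a tool call to move; the robot and the scene stay as the last step left them, time stands still between calls to the robot, and variables do not carry over. Pictures are saved under pics/ and viewed, at most 10 in all, crops included, and the job is handed in when it is done.

Besides the shell and the picture viewer there is one more tool, called after "Request:" as a command line: name --argument value ..., lists and objects as JSON in quotes. arm_command: Moves the arm, as the interface text tells. Its arguments: {"type":"object","properties":{"dp":{"type":"array"},"rot":{"type":"array"},"gripper":{"type":"array"},"grip_force":{"type":"number"}},"required":["dp","rot","gripper"]}

```bash
mkdir -p pics; cat > h.py <<'E'
import numpy as np, cv2
from cell import get_state, capture, close_job, grip_depth
from scipy.spatial.transform import Rotation as R
def Q(q): return R.from_quat([q[1],q[2],q[3],q[0]])
def K(c):
    f=c["image"].shape[0]/2/np.tan(np.radians(c["vertical_fov"])/2)
    return np.array([[f,0,c["cx"]],[0,f,c["cy"]],[0,0,1]])
def world(c,uv,z=None):
    """pixels -> world; with depth, or on the plane at height z"""
    uv=np.atleast_2d(np.array(uv,float)); 
    n=cv2.undistortPoints(uv[:,None],K(c),np.array([c["k1"],0,0,0,0.]))[:,0]
    d=np.c_[n,np.ones(len(n))]; Rm=Q(c["orientation"]).as_matrix(); e=np.array(c["eye"]); w=d@Rm.T
    if z is None: s=np.array([c["depth"][int(round(v)),int(round(u))] for u,v in uv])
    else: s=(z-e[2])/w[:,2]
    return e+w*s[:,None]
def save(c,name,crop=None,k=1):
    im=c["image"][:,:,::-1]
    if crop: x0,y0,x1,y1=crop; im=im[y0:y1,x0:x1]
    cv2.imwrite("pics/"+name,cv2.resize(im,None,fx=k,fy=k,interpolation=cv2.INTER_CUBIC))
E
python3 - <<'E'
from h import *
import pickle
s=get_state();print(s["tool_pos"],s["eef_rot"],s["time"],s["width"],grip_depth() if callable(grip_depth) else grip_depth)
print(Q(s["eef_rot"]).as_matrix().round(3))
for n in("scene","top"):
    c=capture(n);pickle.dump(c,open(n+".pkl","wb"));save(c,n+".png",k=1.5);print(n,c["eye"],c["orientation"],c["vertical_fov"],c["k1"])
E
```

```text
[176.03059394 599.13652661 221.93783019] [-1.10924107e-04  1.42422237e-01  9.89805728e-01 -7.17007425e-04] 0.0 1.0022681736886503 18.700000000000003
[[-0.959  0.282 -0.   ]
 [ 0.282  0.959 -0.001]
 [ 0.    -0.001 -1.   ]]
scene [1032.68054592  490.65085904  986.43633111] [-0.13257211  0.38938173  0.86851951 -0.27655082] 55.21858931220639 0.02286351078383464
top [ 464.36010528   62.98513629 1413.37475838] [ 0.01202255 -0.69819299  0.71529476 -0.0271183 ] 53.18122852654478 -0.13019199981919283
```

View pics/top.png

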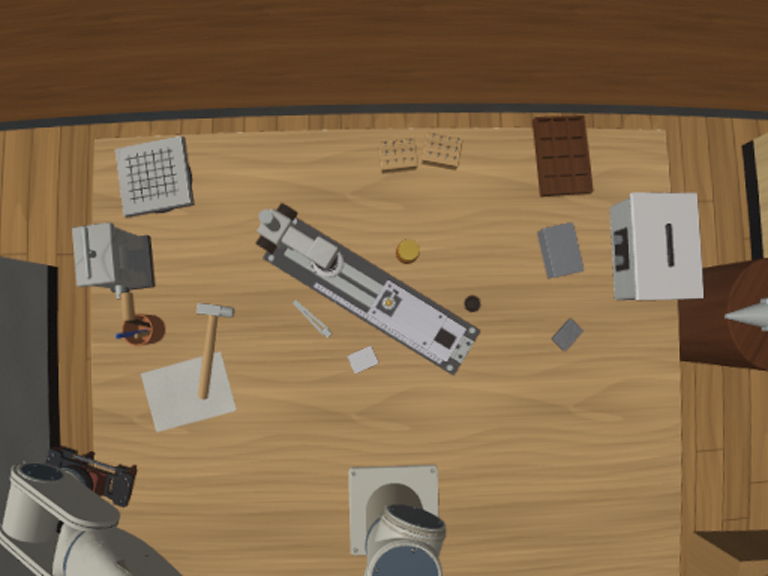

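View pics/scene.png

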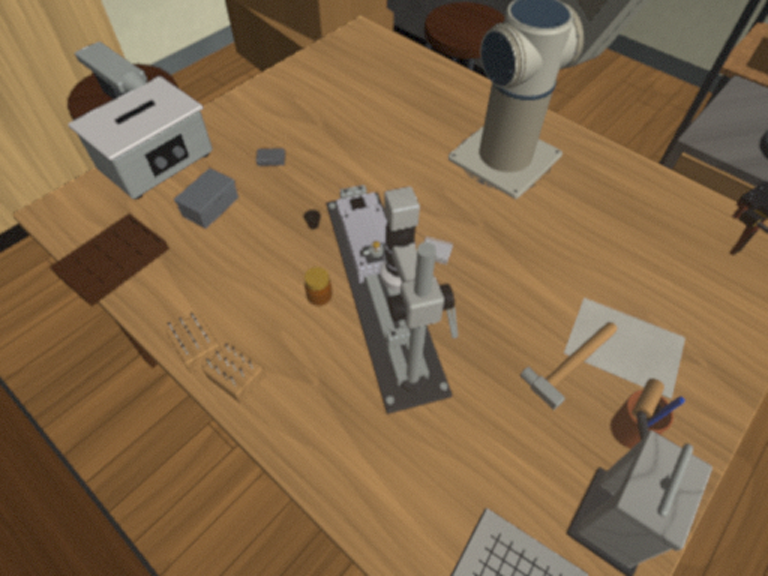

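The top view shows the stage running from lower right (button at about 445,338 of the enlarged picture) to upper left (microscope column, about 268,215). I'll enlarge the carriage.

```bash
python3 - <<'E'
from h import *
import pickle
c=pickle.load(open("top.pkl","rb"));save(c,"topcrop.png",(165,125,330,255),4.8)
E
```

```text
(no output)
```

View pics/topcrop.png

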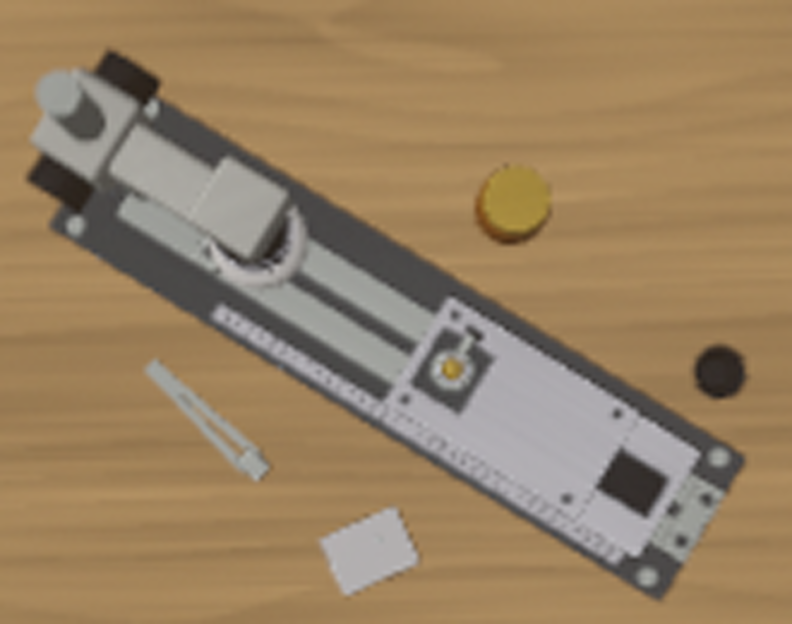

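The crop shows the button centred near (632,483). The raised deck's front corners are near (452,297) and (388,402), its rear end is at (700,455)/(637,556), and the base plate corners are at (745,460), (663,599) and (52,224).

```bash
python3 - <<'E'
from h import *
import pickle
c=pickle.load(open("top.pkl","rb"))
p=lambda u,v:[165+(u+.5)/4.8-.5,125+(v+.5)/4.8-.5]
b=world(c,[p(632,483)],65)[0]
base=world(c,[p(745,460),p(663,599),p(52,224)],14)
cl=world(c,[p(452,297),p(388,402)],72)
rr=world(c,[p(700,455),p(637,556)],56)
clamp=world(c,[p(451,369)],108)[0]
print("button",b);print(base);print(cl);print(rr);print("clamp",clamp)
d=base[2]-base[1];print("dir base",np.degrees(np.arctan2(d[1],d[0])),np.linalg.norm(d[:2]))
d=cl.mean(0)-rr.mean(0);print("dir car",np.degrees(np.arctan2(d[1],d[0])),np.linalg.norm(d[:2]))
d=clamp-b;print("dir cl",np.degrees(np.arctan2(d[1],d[0])),np.linalg.norm(d[:2]))
d=(base[0]-base[1]);print("x",np.degrees(np.arctan2(d[1],d[0])),np.linalg.norm(d[:2]))
print("depth z",world(c,[p(632,483)]),world(c,[p(530,430)]))
s=get_state();print(s["tool_pos"])
E
```

```text
button [ 420.00599898 -129.44825343   65.        ]
[[ 433.3868431  -224.33205089   14.        ]
 [ 329.40990969 -158.0319786    14.        ]
 [ 626.67143325  301.27088205   14.        ]]
[[ 5.59375335e+02 -3.89630978e-01  7.20000000e+01]
 [ 4.83841250e+02  4.82363326e+01  7.20000000e+01]]
[[ 438.97402262 -182.07602322   56.        ]
 [ 365.77095829 -132.92879747   56.        ]]
clamp [505.62867895   3.35974196 108.        ]
dir base 57.08899320415344 547.1046802856237
dir car 56.68646684703988 217.1001689289938
dir cl 57.18970821802015 158.01647687304322
x -32.52330010467558 123.31626926951137
depth z [[ 420.11527881 -128.97413526   68.32213117]] [[460.88076559 -54.30134553  77.55255153]]
[176.05307188 599.18151454 222.00273786]
```

Request:
arm_command --dp '[[-2.2,-3.1,0],[-4.4,-6.2,0],[-6.6,-9.3,0],[-8.8,-12.4,0],[-11,-15.5,0]]' --rot '[[0,0,0.093],[0,0,0.186],[0,0,0.279],[0,0,0.372],[0,0,0.465]]' --gripper '[-1,-1,-1,-1,-1]'

```text
time: 0.52
tool_pos: [238.0, 418.0, 222.3]
eef_rot: [-0.0, 0.369, 0.93, -0.0]
contact_force: [0.1, 1.1, -0.5]
width: 0.664
grasp_force: 0.0
```

```bash
cat >> h.py <<'E'
U=np.array([np.cos(np.radians(57.1)),np.sin(np.radians(57.1)),0])
def to(t,ang=57.1):
    """tool-frame shift (cm) and rotvec to target, tool down with x axis along ang"""
    s=get_state();r=Q(s["eef_rot"]);a=np.radians(ang)
    g=R.from_matrix(np.array([[np.cos(a),np.sin(a),0],[np.sin(a),-np.cos(a),0],[0,0,-1.]]))
    print("t",s["time"],"pos",s["tool_pos"].round(1) if hasattr(s["tool_pos"],"round") else s["tool_pos"],"F",np.round(s["contact_force"],1),"w",s["width"])
    print("dp cm",(r.inv().apply(np.array(t)-s["tool_pos"])/10).round(2),"rot",(r.inv()*g).as_rotvec().round(3))
E
python3 -c "
from h import *
to([425.4,-121,222])"
```

```text
t 0.5167 pos [238.  418.  222.3] F [ 0.1  1.1 -0.5] w 0.6641326669384761
dp cm [-50.58 -26.42   0.06] rot [-0.00e+00  1.00e-03  1.39e+00]
```

Request:
arm_command --dp '[[-3.4,-1.75,0],[-6.8,-3.5,0],[-10.2,-5.25,0],[-13.6,-7,0],[-17,-8.8,0]]' --rot '[[0,0,0.093],[0,0,0.186],[0,0,0.279],[0,0,0.372],[0,0,0.465]]' --gripper '[-1,-1,-1,-1,-1]'

```text
time: 0.93
tool_pos: [302.3, 237.9, 222.6]
eef_rot: [0.0, 0.573, 0.82, 0.0]
contact_force: [1.0, 1.5, 0.2]
width: 0.281
grasp_force: 0.0
```

```bash
python3 -c "
from h import *
to([425.4,-121,222])"
```

```text
t 0.9333 pos [302.3 237.9 222.6] F [1.  1.5 0.2] w 0.28144854517757134
dp cm [-37.93  -0.78   0.06] rot [ 0.    -0.     0.925]
```

Request:
arm_command --dp '[[-3.8,-0.1,0],[-7.6,-0.2,0],[-11.4,-0.3,0],[-15.2,-0.3,0],[-19,-0.4,0]]' --rot '[[0,0,0.093],[0,0,0.186],[0,0,0.279],[0,0,0.372],[0,0,0.465]]' --gripper '[-1,-1,-1,-1,-1]'

```text
time: 1.35
tool_pos: [364.7, 58.2, 222.8]
eef_rot: [0.0, 0.746, 0.665, 0.0]
contact_force: [0.1, 0.6, 0.1]
width: 0.006
grasp_force: 0.0
```

```bash
python3 -c "
from h import *
to([425.4,-121,200])"
```

```text
t 1.35 pos [364.7  58.2 222.8] F [0.1 0.6 0.1] w 0.006176081696245027
dp cm [-17.11   8.08   2.28] rot [ 0.   -0.    0.46]
```

Request:
arm_command --dp '[[-3.8,1.8,0.5],[-7.6,3.6,1],[-11.4,5.4,1.5],[-15.2,7.2,2],[-17.1,8.1,2.3]]' --rot '[[0,0,0.093],[0,0,0.186],[0,0,0.279],[0,0,0.372],[0,0,0.46]]' --gripper '[-1,-1,-1,-1,-1]'

```text
time: 1.77
tool_pos: [427.2, -122.3, 199.4]
eef_rot: [0.0, 0.879, 0.477, 0.0]
contact_force: [0.5, 0.9, 0.9]
width: 0.008
grasp_force: 0.0
```

```bash
python3 -c "
from h import *
import pickle
c=capture('wrist');pickle.dump(c,open('wrist.pkl','wb'));save(c,'wrist.png',k=1.5);print(c['eye'],Q(c['orientation']).as_matrix().round(2))
to([425.4,-121,90])"
```

```text
[467.85419542 -59.69208485 362.08290124] [[ 0.84 -0.52 -0.15]
 [-0.55 -0.81 -0.23]
 [ 0.    0.27 -0.96]]
t 1.8167 pos [ 428.4 -124.1  199.1] F [ 2.7 -1.1 -0.4] w 0.004963555005878162
dp cm [ 0.1  -0.45 10.91] rot [ 0.002  0.001 -0.009]
```

View pics/wrist.png

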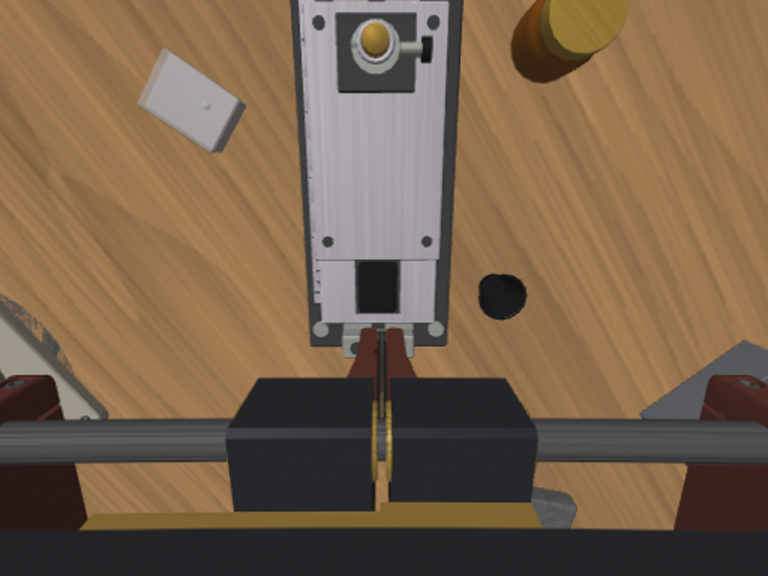

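The wrist view shows the black button, centre at about (378,287), and the step line at row 260. The view axis matches the rail direction to within a degree. The camera sits ahead of the tool, so I'll tilt the tool back a little for clearance to the microscope.

```bash
python3 -c "
from h import *
import pickle
c=pickle.load(open('wrist.pkl','rb'))
p=lambda u,v:[(u+.5)/1.5-.5,(v+.5)/1.5-.5]
b=world(c,[p(357,262),p(398,262),p(358,313),p(399,313)],65);print(b.round(1),b.mean(0))
s=world(c,[p(320,260),p(436,260)],72);print('step',s.round(1),s.mean(0))
k=world(c,[p(375,38)],108)[0];print('clamp',k)
d=k-b.mean(0);print(np.degrees(np.arctan2(d[1],d[0])),np.linalg.norm(d[:2]))
B=b.mean(0);print('step dist',(s.mean(0)-B)@U)
"
```

```text
[[ 418.3 -102.4   65. ]
 [ 444.4 -119.4   65. ]
 [ 396.1 -136.8   65. ]
 [ 423.1 -154.5   65. ]] [ 420.4729977 -128.3000883   65.       ]
step [[ 397.4  -85.3   72. ]
 [ 469.4 -132.1   72. ]] [ 433.36075524 -108.68674279   72.        ]
clamp [505.23690787   3.80672499 108.        ]
57.31448538544797 156.96219476756153
step dist 23.46805511901325
```

Request:
arm_command --dp '[[0,0,3],[0,0,6],[0,0,9],[0,0,11],[0,0,11]]' --rot '[[0,0.05,0],[0,0.1,0],[0,0.15,0],[0,0.2,0],[0,0.2,0]]' --gripper '[-1,-1,-1,-1,-1]'

```text
time: 2.23
tool_pos: [423.0, -118.2, 86.3]
eef_rot: [-0.051, 0.874, 0.476, 0.086]
contact_force: [-0.4, 0.7, 0.3]
width: 0.01
grasp_force: 0.0
```

```bash
python3 -c "
from h import *
c=capture('wrist');save(c,'w2.png',k=1.5)
s=get_state();print(s['tool_pos'],Q(s['eef_rot']).as_matrix().round(3))
B=np.array([420.3,-128.8,0]);d=s['tool_pos']-B;print('along',d@U,'across',d@[U[1],-U[0],0])
to([425.2,-121.2,70])"
```

```text
[ 424.18313844 -118.66095215   87.98237862] [[ 0.532  0.841  0.102]
 [ 0.823 -0.542  0.169]
 [ 0.197 -0.006 -0.98 ]]
along 10.622167567485961 across -2.246911569763693
t 2.2833 pos [ 424.2 -118.7   88. ] F [-0.1  0.3 -0.5] w 0.007603851832760214
dp cm [-0.51  0.23  1.73] rot [-0.006 -0.199  0.001]
```

View pics/w2.png

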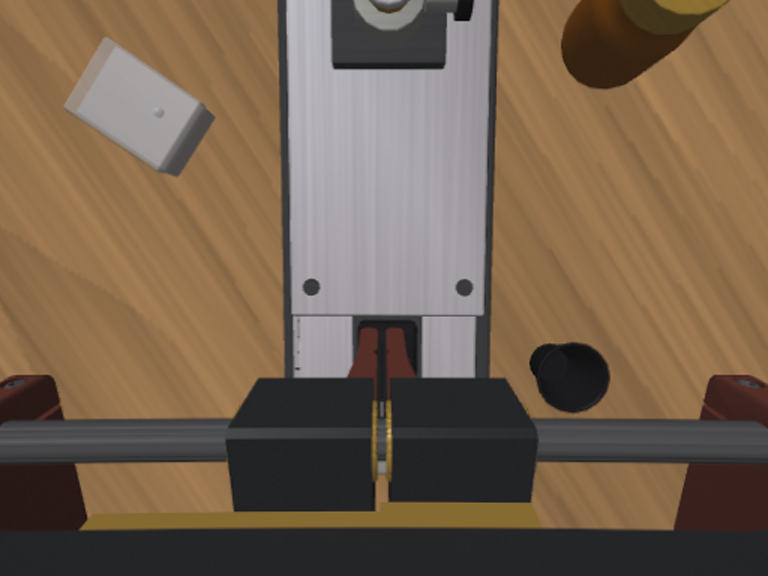

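The second wrist view shows the fingertips over the button (about 385,335), just behind the step at row 315. I'll descend straight down and settle.

Request:
arm_command --dp '[[-0.1,0.1,0.6],[-0.3,0.2,1.2],[-0.35,0.2,1.55],[-0.35,0.2,1.55],[-0.35,0.2,1.55]]' --rot '[[0,0,0],[0,0,0],[0,0,0],[0,0,0],[0,0,0]]' --gripper '[-1,-1,-1,-1,-1]'

```text
time: 2.7
tool_pos: [428.2, -119.9, 74.2]
eef_rot: [-0.048, 0.873, 0.478, 0.088]
contact_force: [-1.1, 0.6, 0.2]
width: 0.006
grasp_force: 0.0
```

```bash
cat >> h.py <<'E'
def st():
    s=get_state();d=s['tool_pos']-np.array([420.3,-128.8,0]);print('t',s['time'],'along',round(d@U,1),'across',round(d@[U[1],-U[0],0],1),'z',round(d[2],1),'F',np.round(s['contact_force'],1))
E
python3 -c "
from h import *
st()"
```

```text
t 2.7 along 11.7 across 1.8 z 74.2 F [-1.1  0.6  0.2]
```

Request:
arm_command --dp '[[-0.05,0,0.3],[-0.1,-0.1,0.6],[-0.2,-0.1,0.9],[-0.25,-0.1,1.1],[-0.25,-0.1,1.1]]' --rot '[[0,0,0],[0,0,0],[0,0,0],[0,0,0],[0,0,0]]' --gripper '[-1,-1,-1,-1,-1]'

```text
time: 3.12
tool_pos: [427.0, -120.0, 62.3]
eef_rot: [-0.048, 0.873, 0.477, 0.088]
contact_force: [0.3, 0.8, 3.8]
width: 0.004
grasp_force: 1.9
```

```bash
python3 -c "
from h import *
st()"
```

```text
t 3.1167 along 11.0 across 0.8 z 62.3 F [0.3 0.8 3.8]
```

Request:
arm_command --dp '[[-0.02,0,0.1],[-0.04,0,0.2],[-0.06,0,0.3],[-0.06,0,0.3],[-0.06,0,0.3]]' --rot '[[0,0,0],[0,0,0],[0,0,0],[0,0,0],[0,0,0]]' --gripper '[-1,-1,-1,-1,-1]'

```text
time: 3.53
tool_pos: [427.3, -119.8, 60.4]
eef_rot: [-0.048, 0.873, 0.477, 0.088]
contact_force: [-1.6, 0.8, 19.6]
width: 0.004
grasp_force: 9.3
```

```bash
python3 -c "
from h import *
st()"
```

```text
t 3.5333 along 11.4 across 1.0 z 60.4 F [-1.6  0.8 19.6]
```

Request:
arm_command --dp '[[0.2,0,0.04],[0.5,0,0.1],[0.9,0,0.18],[1.4,0,0.28],[2.0,0,0.4]]' --rot '[[0,0,0],[0,0,0],[0,0,0],[0,0,0],[0,0,0]]' --gripper '[-1,-1,-1,-1,-1]'

```text
time: 3.95
tool_pos: [438.4, -102.7, 60.5]
eef_rot: [-0.048, 0.873, 0.477, 0.088]
contact_force: [-1.3, 0.4, 17.3]
width: 0.004
grasp_force: 8.7
```

```bash
python3 -c "
from h import *
st()"
```

```text
t 3.95 along 31.7 across 1.0 z 60.5 F [-1.3  0.4 17.3]
```

Request:
arm_command --dp '[[0.8,0,0.16],[1.6,0,0.32],[2.4,0,0.48],[3.2,0,0.64],[4.0,0,0.8]]' --rot '[[0,0,0],[0,0,0],[0,0,0],[0,0,0],[0,0,0]]' --gripper '[-1,-1,-1,-1,-1]'

```text
time: 4.37
tool_pos: [460.7, -68.1, 60.6]
eef_rot: [-0.047, 0.873, 0.477, 0.088]
contact_force: [-0.9, -0.1, 15.6]
width: 0.004
grasp_force: 7.7
```

```bash
python3 -c "
from h import *
st()"
```

```text
t 4.3667 along 72.9 across 1.0 z 60.6 F [-0.9 -0.1 15.6]
```

Force is slowly dropping, so I'll add a slight downward bias and carry on.

Request:
arm_command --dp '[[0.8,0,0.18],[1.6,0,0.36],[2.4,0,0.53],[3.2,0,0.7],[4.0,0,0.86]]' --rot '[[0,0,0],[0,0,0],[0,0,0],[0,0,0],[0,0,0]]' --gripper '[-1,-1,-1,-1,-1]'

```text
time: 4.78
tool_pos: [483.1, -33.6, 60.5]
eef_rot: [-0.047, 0.873, 0.477, 0.089]
contact_force: [-2.7, 0.6, 18.1]
width: 0.003
grasp_force: 9.4
```

```bash
python3 -c "
from h import *
st();c=capture('scene');save(c,'s2.png',(190,90,340,290),3)"
```

```text
t 4.7833 along 114.0 across 1.0 z 60.5 F [-2.7  0.6 18.1]
```

View pics/s2.png

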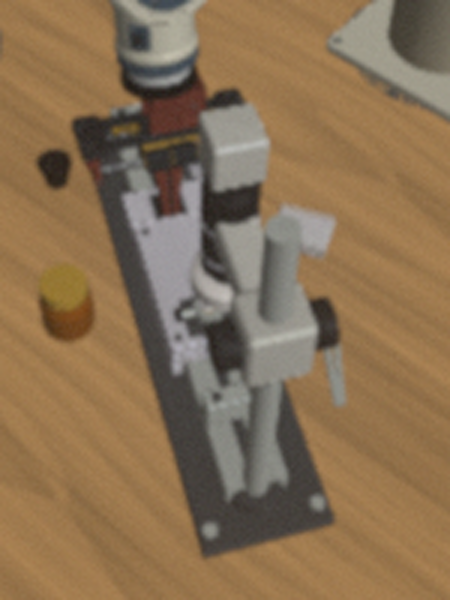

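The scene view shows the carriage moving with the finger (finger on the button at about 170,200). The gripper is clear of the tube at (235,150).

Request:
arm_command --dp '[[0.8,0,0.16],[1.6,0,0.33],[2.4,0,0.49],[3.2,0,0.65],[3.8,0,0.78]]' --rot '[[0,0,0],[0,0,0],[0,0,0],[0,0,0],[0,0,0]]' --gripper '[-1,-1,-1,-1,-1]'

```text
time: 5.25
tool_pos: [504.3, -0.8, 60.5]
eef_rot: [-0.047, 0.873, 0.477, 0.089]
contact_force: [-0.8, 0.4, 18.2]
width: 0.003
grasp_force: 9.5
```

```bash
python3 -c "
from h import *
st()"
```

```text
t 5.25 along 153.1 across 1.0 z 60.5 F [-0.8  0.4 18.2]
```

Request:
arm_command --dp '[[0.3,0,0.06],[0.6,0,0.12],[0.9,0,0.18],[1.2,0,0.24],[1.5,0,0.3]]' --rot '[[0,0,0],[0,0,0],[0,0,0],[0,0,0],[0,0,0]]' --gripper '[-1,-1,-1,-1,-1]'

```text
time: 5.67
tool_pos: [512.1, 11.5, 60.4]
eef_rot: [-0.047, 0.873, 0.478, 0.089]
contact_force: [-7.2, -12.1, 20.5]
width: 0.005
grasp_force: 10.5
```

```bash
python3 -c "
from h import *
st()"
```

```text
t 5.6667 along 167.7 across 0.9 z 60.4 F [ -7.2 -12.1  20.5]
```

Contact: 14 N pushing back. I'll push a little more to confirm it is the end stop.

Request:
arm_command --dp '[[0.1,0,0.02],[0.2,0,0.04],[0.3,0,0.06],[0.3,0,0.06],[0.3,0,0.06]]' --rot '[[0,0,0],[0,0,0],[0,0,0],[0,0,0],[0,0,0]]' --gripper '[-1,-1,-1,-1,-1]'

```text
time: 6.08
tool_pos: [512.5, 12.2, 60.3]
eef_rot: [-0.047, 0.873, 0.478, 0.088]
contact_force: [-10.8, -17.0, 25.6]
width: 0.004
grasp_force: 15.5
```

```bash
python3 -c "
from h import *
st()"
```

```text
t 6.0833 along 168.5 across 0.9 z 60.3 F [-10.8 -17.   25.6]
```

Position is steady at the predicted home (168 mm) with 20 N against the stop. I'll lift straight up, keeping the forward push until the button is free.

Request:
arm_command --dp '[[0.04,0,-0.2],[0.1,0,-0.5],[0.16,0,-0.8],[0.2,0,-1.1],[0.0,0,-1.8]]' --rot '[[0,0,0],[0,0,0],[0,0,0],[0,0,0],[0,0,0]]' --gripper '[-1,-1,-1,-1,-1]'

```text
time: 6.5
tool_pos: [509.5, 11.1, 75.9]
eef_rot: [-0.049, 0.873, 0.477, 0.086]
contact_force: [0.1, 0.6, -1.0]
width: 0.007
grasp_force: 0.0
```

Request:
arm_command --dp '[[-0.5,0,-0.6],[-1,0,-1.2],[-1.5,0,-2],[-2,0,-3],[-2,0,-3]]' --rot '[[0,0,0],[0,0,0],[0,0,0],[0,0,0],[0,0,0]]' --gripper '[-1,-1,-1,-1,-1]'

```text
time: 6.92
tool_pos: [497.2, -11.4, 103.9]
eef_rot: [-0.047, 0.873, 0.477, 0.088]
contact_force: [0.5, -0.1, 0.6]
width: 0.005
grasp_force: 0.0
```

Request:
arm_command --dp '[[-2,0,-1],[-4,0,-2],[-6,0,-3],[-7,0,-3],[-7,0,-3]]' --rot '[[0,0,0],[0,0,0],[0,0,0],[0,0,0],[0,0,0]]' --gripper '[-1,-1,-1,-1,-1]'

```text
time: 7.33
tool_pos: [456.1, -74.3, 117.7]
eef_rot: [-0.048, 0.874, 0.476, 0.088]
contact_force: [-0.3, 0.2, -0.4]
width: 0.008
grasp_force: 0.0
```

```bash
python3 -c "
from h import *
import pickle
st();c=capture('wrist');pickle.dump(c,open('w3.pkl','wb'));save(c,'w3.png',k=1.5)"
```

```text
t 7.3333 along 65.2 across 0.5 z 117.7 F [-0.3  0.2 -0.4]
```

View pics/w3.png

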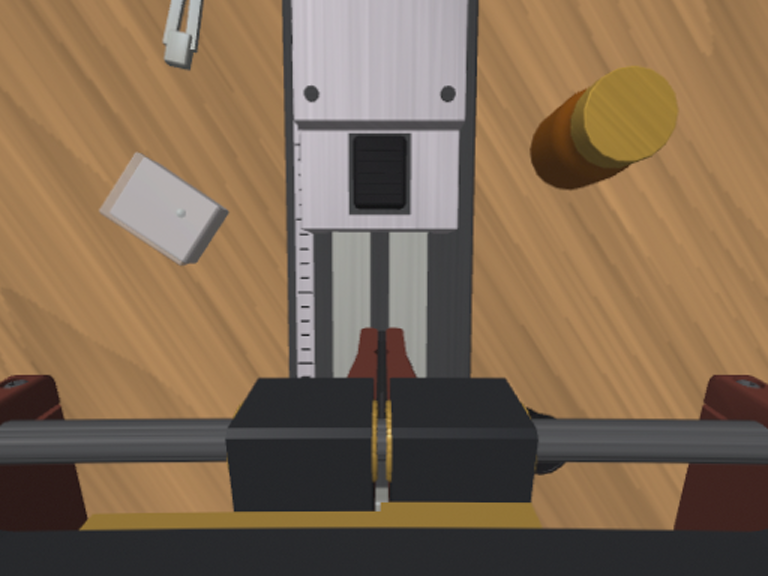

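The view shows the carriage far up the rail, with the button standing (centre about 381,172). I'll check its position and height, and the gap at the stop in the top view.

```bash
python3 -c "
from h import *
import pickle
c=pickle.load(open('w3.pkl','rb'))
b=world(c,[[254,115]],65)[0];print((b-np.array([420.3,-128.8,65]))@U)
D=c['depth'];print('dz button-deck',np.median([world(c,[[u,v]])[0][2] for u in range(246,263,3) for v in range(100,130,5)])-np.median([world(c,[[u,v]])[0][2] for u in range(210,228,3) for v in range(100,145,5)]))
c=capture('top');save(c,'t3.png',(190,130,300,220),7)"
```

```text
153.97643611606838
dz button-deck 9.379222218927595
```

View pics/t3.png

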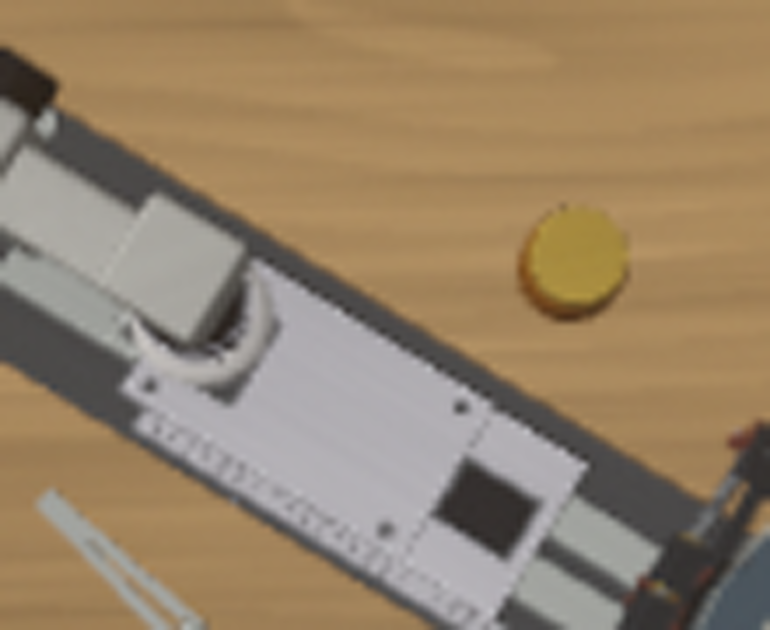

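The top view shows the clamp under the microscope tube and the carriage front up at the stop. The 154 mm of travel matches the prediction, and the button is 9 mm proud, so it is up. Handing in.

```bash
python3 -c "
from h import *
print(close_job())"
```

```text
the job is handed in; nothing more can be done
None
```

The carriage is home against the end stop with the button sprung up and the arm clear of everything; I handed the job in at about 7.4 s, and the hand-in gave no verdict.

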